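# Snap the dowels into the windowsill clip rack

## Robot

A 7-joint arm with a two-finger parallel gripper is mounted at the origin on the work surface. World frame = base frame: x ahead of the robot, y to its left, z up, the work surface at z = 0. Lengths are in m, angles in rad, forces in N, time in s.
With the tool pointing down it reaches from about 0.4 to 0.9 m from the base axis. Payload 5.6 kg.
Tool frame: the origin (TCP) lies at the very end of the fingers, on their centre line; the grasp point (between the pads) lies 19 mm behind it; z points along the fingers, y is the line along which they close (so a half turn about z gives the same grasp; the last joint's range is limited). The gripper opens to 92 mm and grips with 3 to 60 N. Pads are 20 mm wide; open, the fingers measure 128 mm over their backs; the gripper's body (75 mm by 189 mm) begins 69 mm behind the grasp point.
Start: joints at [-1.22, 0.468, -0.012, 1.603, 0.006, 1.071, -0.056], TCP at [0.249, 0.6, 0.215] pointing down, gripper open.
Joint ranges: [-2.53, 2.53], [-0.31, 2.02], [-1.57, 1.55], [0.28, 2.44], [-1.29, 4.43], [0.15, 1.84], [-2.92, 2.92]. Speed limits (rad/s): [2.57, 2.57, 3.14, 3.14, 3.14, 3.14, 3.14].

## Interface

Orientations are given as a unit quaternion [w, x, y, z].
In Python, from bench import bot gives the robot as it stands.
- The arm moves only by the tool play_rows, never from a script. Its argument "deltas" is a list of rows, each a list of 3 entries, a list of its own where there are three numbers: the shift along the world's x, y, z each as a share of 0.12 m, from -1 to 1, then the turn about the world's z as a share of 5 degrees, from -1 to 1, then the opening, from 0 (shut) to 1 (fully open). A call has 1 to 20 rows; each row shifts and turns the commanded pose from where the row before left it; what a row does not reach is not made up. A row lasts 1/8 s, in which the tool goes at most 62.5 mm and 10.7 degrees, less where a joint would pass 70% of its speed; a pose out of reach is approached as far as the arm can. A call with a number of a shift or a turn outside -1 to 1 is refused whole. A call with a gripper value outside its range is refused whole. The fingers move at their own pace and stop on an object; the grip force is fixed at half the most. Time passes only in rows, so rows that do not move let the fingers close. It gives the time, the measured TCP pose, the force, the opening and the grip force at its end, in the units of the state.
- bot.state(): the state, without advancing time (a new reading comes with each control period).
- bot.camera(name): name is "scene" or "top" or "wrist"; returns the picture (480x640x3 uint8, blue, green, red); there is no depth.
- bot.camera_params(name): a dict with "K" (3x3 intrinsics, pixels), "xyz" and "attitude" of the camera in the world. Camera axes: x right, y up, looking along -z (the intrinsics and any distortion apply to the point x, -y, -z); pixel columns grow to the right and rows downward; lengths in m; the calibration is good to about 2 mm. A picture is of the moment at which its call begins: read the wrist's pose just before it. camera_params takes no time and is no camera call; for the wrist camera it gives the pose at the moment of the call.
- bot.job_done(): hands the job in; it is judged then, once.
The state is a dict: "clock": time; "joint_positions": joint angles; "qvel": joint speeds; "tau": joint torques, N m; "ee_pos": TCP position; "ee_rot": TCP orientation; "force": force on the tool from outside, world axes, zero at the start; "wrist_torque": the same for the moment, N m; "gripper_width": finger opening in m; "finger_force": force on a finger pad.
Only numpy, scipy, OpenCV 4.12 (cv2) and the standard library are available. Lean on these libraries where they do the work, as an engineer would, in place of code of your own. Each camera call takes 0.05 s, during which the arm holds its last target. There are 200 camera calls.

## Task

Clear the glass tumbler of screws out of the way by setting it down gently, upright, in the middle of the cork coaster, without ever tipping it, and snap both pine dowels sideways into the white spring clips of the blue rack, one dowel in each pair of clips, pushed fully home against the back rail at both ends. Leave the clamp and the aluminium hinge where they are.

Things in the scene. Friction and masses are not known exactly. Their poses are not given: they have to be found in the camera images.
- rack: Blue rack fixed to the sill. Origin at sill level; x points from its open front (robot side) to the back rail, y left along the rail, z up. Flat apron: 470 mm wide in y, x = -130 to +105 mm, top 8 mm above the sill; front lip at x = -130 to -124 mm, 4 mm above the apron; back rail at x = 71 to 83 mm, 20 mm above the apron. Two lanes, centred at y = +120 and -120 mm, with two clips each.
- lane_left (a point): Where the middle of a dowel's axis lies when home in the left (+y) lane: rack x = 60, y = 120, z = 19 mm; axes as the rack's. The lane's two white spring clips, 20 mm wide in y, 47 mm tall over all, sit 75 mm either side (130 mm free between them) and open towards the robot, over the apron.
- lane_right (a point): The same for the right (-y) lane, rack y = -120 mm. In each clip the jaw's flare starts at rack x = 32 mm; its round nose, at x = 50 mm, leaves 19 mm above the apron. A dowel slid along the apron in +x meets it 19 mm short of home, lifts it 3 mm and snaps behind it. This takes 5 to 10 N in all for the two clips of a lane.
- dowel_a: Loose round pine dowel, 22 mm diameter, 200 mm long, about 45 g, lying on the apron in front of one lane, roughly along the rack's y. Origin at its middle on its axis, its y axis along its length (x and z turn as it rolls).
- dowel_b: The second, identical dowel, in front of the other lane.
- tumbler: Clear glass tumbler part filled with silver screws, standing upright on the rack's apron between one of the dowels and its clips. Round, 88 mm tall, 58 mm outer diameter at the foot, 60 mm at the rim, about 280 g. Origin at the centre of its underside, z up.
- coaster: Cork coaster fixed to the sill, a disc of 100 mm diameter, 5 mm thick, beside the rack on either side. Origin at the centre of its underside.
- clamp: Bystander: loose white spring clip clamp, 90 x 34 x 20 mm, lying on the other side of the rack from the coaster. Origin at the centre of its underside.
- hinge: Bystander: loose grey aluminium hinge with a cover plate, 58 x 70 x 10 mm, lying to the left of the rack. Origin at the centre of its underside.

How it is judged:
At the end, for the whole second after the job is handed in: The tumbler stands still and upright (0.1 rad) on the coaster, within 25 mm of its centre. One dowel is at rest in each lane: middle within 4 mm of home in rack x and height, 18 mm along y; parallel to the rail within 0.05 rad (horizontal distance between tumbler and coaster below 0.025 m and z of tumbler in the frame of coaster between 0.002 and 0.009 m and angle between tumbler's own z axis and vertical below 0.1 rad and linear speed of each of tumbler, dowel_a, dowel_b below 0.02 m/s and (((x of dowel_a in the frame of lane_left between -0.004 and 0.004 m and y of dowel_a in the frame of lane_left between -0.018 and 0.018 m and z of dowel_a in the frame of lane_left between -0.004 and 0.004 m) and (x of dowel_b in the frame of lane_right between -0.004 and 0.004 m and y of dowel_b in the frame of lane_right between -0.018 and 0.018 m and z of dowel_b in the frame of lane_right between -0.004 and 0.004 m)) or ((x of dowel_a in the frame of lane_right between -0.004 and 0.004 m and y of dowel_a in the frame of lane_right between -0.018 and 0.018 m and z of dowel_a in the frame of lane_right between -0.004 and 0.004 m) and (x of dowel_b in the frame of lane_left between -0.004 and 0.004 m and y of dowel_b in the frame of lane_left between -0.018 and 0.018 m and z of dowel_b in the frame of lane_left between -0.004 and 0.004 m))) and angle between the y axis of each of dowel_a, dowel_b and the y axis of rack, either way round below 0.05 rad); the robot touches nothing.
It fails at once if the tumbler is tipped by more than 0.4 rad (angle between tumbler's own z axis and vertical above 0.4 rad).
It fails at once if the tumbler is pressed down with more than 80 N on the coaster (contact force between tumbler and coaster above 80 N).
It fails at once if the clamp or the hinge is moved by more than 20 mm (distance of any of clamp, hinge from where it was at the start of the episode above 0.02 m).
It fails at once if the tumbler is dropped (let go and falling faster than 0.45 m/s, about 10 mm) (linear speed of tumbler above 0.45 m/s and contact force between the fingers and tumbler below 0.2 N).
It also fails if it takes over 64 s, if anything falls off the work surface, if the arm or the gripper's body presses on something with over 40 N, if the wrist force passes 120 N, or if a joint passes its speed limit or range.

## Working session

There is one attempt and no reset: what is moved stays moved. The work goes in short steps, Python scripts to look and compute and a tool call to move; the robot and the scene stay as the last step left them, time stands still between calls to the robot, and variables do not carry over. Pictures are saved under pics/ and viewed, at most 10 in all, crops included, and the job is handed in when it is done.

Besides the shell and the picture viewer there is one more tool, called after ">>>" in YAML: its name, and indented under it one key for each argument. play_rows: Moves the arm, as the interface text tells. Its arguments: {"type":"object","properties":{"deltas":{"type":"array"}},"required":["deltas"]}

```bash
mkdir -p pics; ls
python3 - <<'E'
from bench import bot
import cv2,numpy as np
s=bot.state();print(s['clock'],s['ee_pos'],s['ee_rot'],s['gripper_width'])
for n in("top","scene"):
    p=bot.camera_params(n);print(n,p)
    cv2.imwrite(f"pics/{n}0.png",bot.camera(n))
E
```

```text
pics
0.0 [0.24925431 0.59969362 0.21367806] [-1.02784260e-04  1.95659572e-01  9.80671498e-01 -8.57099166e-04] 0.09176439620091963
top {'K': array([[516.45170774,   0.        , 320.86739969],
       [  0.        , 516.45170774, 238.03499612],
       [  0.        ,   0.        ,   1.        ]]), 'xyz': array([ 0.32592655, -0.01359129,  1.12204912]), 'attitude': array([ 0.72809275,  0.07807919, -0.07051129, -0.67735718])}
scene {'K': array([[515.76675009,   0.        , 321.4805179 ],
       [  0.        , 515.76675009, 252.89096559],
       [  0.        ,   0.        ,   1.        ]]), 'xyz': array([0.99253092, 0.80862492, 0.99147232]), 'attitude': array([0.23206428, 0.09664172, 0.35962831, 0.89859559])}
```

View pics/top0.png

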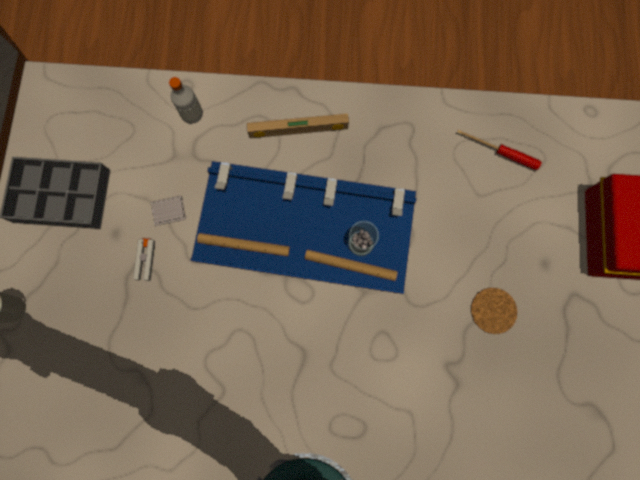

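View pics/scene0.png

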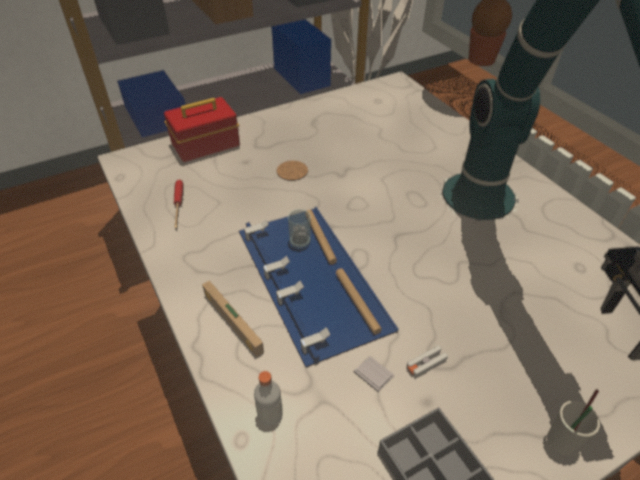

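The top view shows the tumbler at about (362,238) in the right lane. The dowels are at (243,245) and (351,265), the coaster at (494,310), the hinge at (168,209) and the clamp at (144,258). The scene view agrees with this layout. Next I measure.

```bash
cat > h.py <<'E'
import cv2,numpy as np
from bench import bot
from scipy.spatial.transform import Rotation as R
def cast(P,uv,z):
    uv=np.atleast_2d(np.float64(uv)); K=P['K']; w,x,y,zz=P['attitude']
    d=np.c_[(uv[:,0]-K[0,2])/K[0,0],-(uv[:,1]-K[1,2])/K[1,1],-np.ones(len(uv))]
    d=R.from_quat([x,y,zz,w]).apply(d); return (P['xyz']+d*((z-P['xyz'][2])/d[:,2])[:,None])[:,:2]
def proj(P,p):
    w,x,y,zz=P['attitude']; c=R.from_quat([x,y,zz,w]).inv().apply(np.atleast_2d(p)-P['xyz'])
    K=P['K']; return np.c_[K[0,2]-K[0,0]*c[:,0]/c[:,2],K[1,2]+K[1,1]*c[:,1]/c[:,2]]
def blobs(img,lo,hi,amin):
    m=cv2.inRange(cv2.cvtColor(img,cv2.COLOR_BGR2HSV),lo,hi)
    m=cv2.morphologyEx(m,cv2.MORPH_CLOSE,np.ones((3,3),np.uint8))
    cs=cv2.findContours(m,cv2.RETR_EXTERNAL,cv2.CHAIN_APPROX_NONE)[0]
    return [c[:,0] for c in cs if cv2.contourArea(c)>amin]
def rect(pts):
    c,s,a=cv2.minAreaRect(np.float32(pts*1000)); return np.round(c,1),np.round(s,1),round(a,2)
E
python3 - <<'E'
from h import *
P=bot.camera_params('top');im=cv2.imread('pics/top0.png')
h=cv2.cvtColor(im,cv2.COLOR_BGR2HSV)
for n,(u,v) in dict(d=(243,245),c=(494,310),r=(290,220),tum=(362,238)).items(): print(n,h[v,u])
for b in blobs(im,(100,120,40),(125,255,255),3000): print('rack',rect(cast(P,b,.008)), cast(P,cv2.boxPoints(cv2.minAreaRect(b.astype(np.float32))),.008).round(4).tolist())
for b in blobs(im,(8,80,80),(28,255,255),300):
    for z in(.005,.019): print('tan',b.mean(0).round(),z,rect(cast(P,b,z)))
cv2.imwrite('pics/crop.png',cv2.resize(im[150:340,180:540],None,fx=2.2,fy=2.2,interpolation=cv2.INTER_CUBIC))
# predicted rim/foot circles of tumbler candidates later
E
```

```text
d [ 17 156 144]
c [ 16 172 117]
r [107 179  87]
tum [ 4 36 49]
rack (array([589.9,  46.8]), array([469.4, 229.9]), 85.26) [[0.4932, 0.2858], [0.7261, 0.2799], [0.6843, -0.2012], [0.4564, -0.1759]]
tan [494. 310.] 0.005 (array([ 432.6, -374.2]), array([100.1, 100.9]), 4.13)
tan [494. 310.] 0.019 (array([ 431.2, -369.7]), array([98.9, 99.6]), 4.13)
tan [351. 265.] 0.005 (array([509.3, -61.5]), array([203.4,  20.6]), 80.34)
tan [351. 265.] 0.019 (array([507. , -60.9]), array([200.8,  20.4]), 80.34)
tan [243. 244.] 0.005 (array([538.2, 178.7]), array([205.2,  20.7]), 85.27)
tan [243. 244.] 0.019 (array([535.5, 176.3]), array([202.6,  20.5]), 85.27)
tan [298. 123.] 0.005 (array([831.3,  80.9]), array([ 33. , 239.2]), 9.67)
tan [298. 123.] 0.019 (array([824.9,  79.7]), array([ 32.6, 236.2]), 9.67)
tan [334.  40.] 0.005 (array([1027. ,   46.2]), array([ 265.6, 1568.1]), 4.02)
tan [334.  40.] 0.019 (array([1018.2,   45.4]), array([ 262.3, 1548.4]), 4.02)
```

View pics/crop.png

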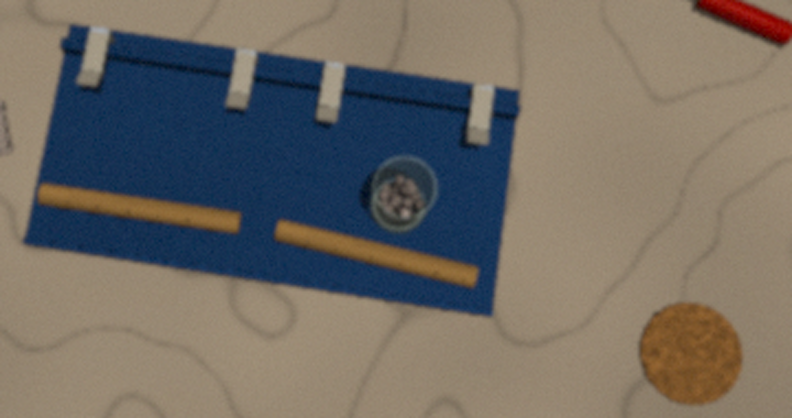

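The crop shows the tumbler's rim near crop (405,188) and its foot near (400,201). The rack's y axis points at about 85.3°. I cross-check the tumbler and rack across the two views.

Run:
```python
from h import *
P=bot.camera_params('top');S=bot.camera_params('scene')
print('rim',cast(P,(180+405/2.2,150+188/2.2),.096),'foot',cast(P,(180+400/2.2,150+201/2.2),.008))
im=cv2.imread('pics/scene0.png')
# scene: rim and foot centres by eye on enlargement; rack overlay
a=np.deg2rad(-4.74);X=np.array([np.cos(a),np.sin(a)]);Y=np.array([-X[1],X[0]]);O=np.array([.6024,.0458])
def W(x,y,z): p=O+X*x/1000+Y*y/1000; return [*p,z/1000]
top=cv2.imread('pics/top0.png')
pts=[W(-130,235,0),W(-130,-235,0),W(105,235,8),W(105,-235,8),W(83,235,28),W(83,-235,28)]+[W(71,120+s*75+e,28) for s in(-1,1) for e in(-10,10)]+[W(71,-120+s*75+e,28) for s in(-1,1) for e in(-10,10)]
out=[]
for I,C,(x0,x1,y0,y1) in((top,P,(180,420,150,300)),(im,S,(230,410,200,370))):
    k=400/(x1-x0); J=cv2.resize(I[y0:y1,x0:x1],None,fx=k,fy=k,interpolation=cv2.INTER_CUBIC)
    for u,v in proj(C,pts): cv2.circle(J,(int((u-x0)*k),int((v-y0)*k)),2,(0,255,255),-1)
    t=cast(P,(180+405/2.2,150+188/2.2),.096)[0]
    for r,z in((.030,.096),(.029,.008)):
        th=np.linspace(0,6.28,40);q=proj(C,np.c_[t[0]+r*np.cos(th),t[1]+r*np.sin(th),0*th+z])
        for u,v in q: cv2.circle(J,(int((u-x0)*k),int((v-y0)*k)),1,(0,0,255) if z>.05 else (0,255,0),-1)
    out.append(cv2.copyMakeBorder(J,0,400-J.shape[0],0,0,cv2.BORDER_CONSTANT))
cv2.imwrite('pics/chk.png',np.hstack(out))
```

```text
rim [[ 0.55631019 -0.0817937 ]] foot [[ 0.56240569 -0.08338433]]
```

View pics/chk.png

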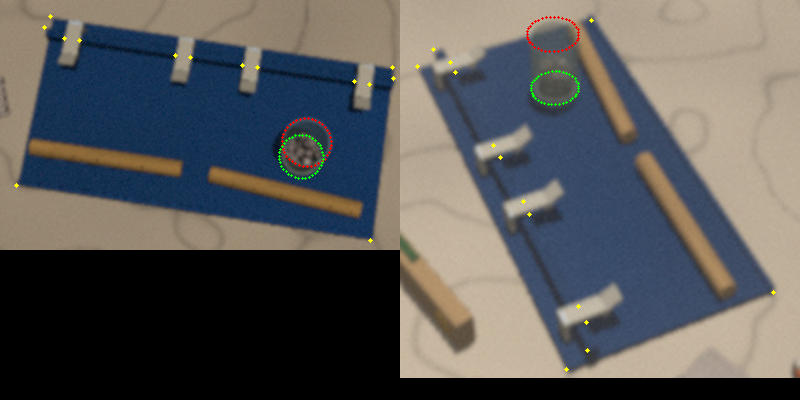

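The overlay fits the rack, clips and tumbler. The tumbler is at about (0.559,-0.082). I move above it.

>>> play_rows:
  deltas:
    - [[0.1845,-0.4058,0],0.256,1]
    - [[0.1845,-0.4058,0],0.256,1]
    - [[0.1845,-0.4058,0],0.256,1]
    - [[0.1845,-0.4058,0],0.256,1]
    - [[0.1845,-0.4058,0],0.256,1]
    - [[0.1845,-0.4058,0],0.256,1]
    - [[0.1845,-0.4058,0],0.256,1]
    - [[0.1845,-0.4058,0],0.256,1]
    - [[0.1845,-0.4058,0],0.256,1]
    - [[0.1845,-0.4058,0],0.256,1]
    - [[0.1845,-0.4058,0],0.256,1]
    - [[0.1845,-0.4058,0],0.256,1]
    - [[0.1845,-0.4058,0],0.256,1]
    - [[0.1845,-0.4058,0],0.256,1]
    - [[0,0,0],0,1]
    - [[0,0,0],0,1]

```text
clock: 2.1
ee_pos: [0.5589, -0.0809, 0.214]
ee_rot: [-0.001, 0.041, 0.999, 0.0]
force: [-0.5, 0.7, 0.2]
gripper_width: 0.0917
finger_force: 0.0
```

Run:
```python
from h import *
s=bot.state();P=bot.camera_params('wrist');im=bot.camera('wrist')
q=s['ee_rot'];print(s['clock'],s['ee_pos'],q,'yaw y',np.degrees(2*np.arctan2(q[2],q[1]))-90,P)
for r,z,c in((.030,.096,(0,0,255)),(.029,.008,(0,255,0))):
    th=np.linspace(0,6.28,60)
    for u,v in proj(P,np.c_[.559+r*np.cos(th),-.082+r*np.sin(th),0*th+z]): cv2.circle(im,(int(u),int(v)),1,c,-1)
u,v=proj(P,[[*s['ee_pos'][:2],.096]])[0];cv2.circle(im,(int(u),int(v)),3,(0,255,255),-1)
cv2.imwrite('pics/w1.png',im)
```

```text
2.1 [ 0.55888039 -0.08087774  0.21401993] [-6.63312493e-04  4.05531461e-02  9.99177122e-01  2.84505081e-04] yaw y 85.35167588837336 {'K': array([[388.78167529,   0.        , 314.78245224],
       [  0.        , 388.78167529, 245.97495209],
       [  0.        ,   0.        ,   1.        ]]), 'xyz': array([ 0.48594421, -0.0752012 ,  0.38450475]), 'attitude': array([ 0.72836834, -0.09667573, -0.09015924,  0.67231293])}
```

View pics/w1.png

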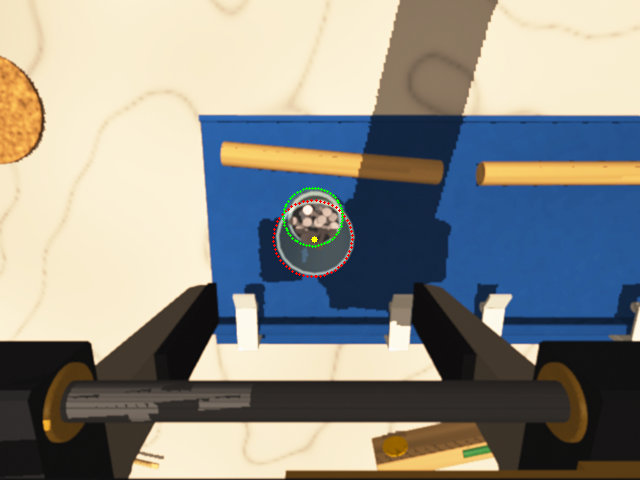

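The wrist view confirms the alignment: rim at (313,237) and the TCP mark at (314,239). I descend and close.

>>> play_rows:
  deltas:
    - [[0,0,-0.25],0,1]
    - [[0,0,-0.25],0,1]
    - [[0,0,-0.25],0,1]
    - [[0,0,-0.25],0,1]
    - [[0,0,-0.2],0,1]
    - [[0,0,-0.2],0,1]
    - [[0,0,-0.08],0,1]
    - [[0,0,0],0,1]
    - [[0,0,0],0,0.6]
    - [[0,0,0],0,0.5]
    - [[0,0,0],0,0.4]
    - [[0,0,0],0,0.4]
    - [[0,0,0],0,0.4]

```text
clock: 3.78
ee_pos: [0.5598, -0.0814, 0.0374]
ee_rot: [0.0, 0.041, 0.999, 0.0]
force: [-0.3, 0.4, 2.9]
gripper_width: 0.0597
finger_force: 30.0
```

>>> play_rows:
  deltas:
    - [[0,0,0.05],0,0.4]
    - [[0,0,0.1],0,0.4]
    - [[0,0,0.15],0,0.4]
    - [[0,0,0.15],0,0.4]
    - [[-0.03,-0.06,0.05],0,0.4]
    - [[-0.06,-0.14,0],0,0.4]
    - [[-0.1,-0.23,0],0,0.4]
    - [[-0.1,-0.23,0],0,0.4]
    - [[-0.1,-0.23,0],0,0.4]
    - [[-0.1,-0.23,0],0,0.4]
    - [[-0.1,-0.23,0],0,0.4]
    - [[-0.1,-0.23,0],0,0.4]
    - [[-0.1,-0.23,0],0,0.4]
    - [[-0.1,-0.23,0],0,0.4]
    - [[-0.1,-0.23,0],0,0.4]
    - [[-0.05,-0.12,0],0,0.4]
    - [[-0.02,-0.05,0],0,0.4]
    - [[0,0,0],0,0.4]
    - [[0,0,0],0,0.4]

```text
clock: 6.15
ee_pos: [0.4328, -0.3731, 0.0968]
ee_rot: [0.0, 0.04, 0.999, 0.0]
force: [0.4, 0.4, -1.7]
gripper_width: 0.0597
finger_force: 30.0
```

>>> play_rows:
  deltas:
    - [[0,0,-0.1],0,0.4]
    - [[0,0,-0.15],0,0.4]
    - [[0,0,-0.12],0,0.4]
    - [[0,0,-0.06],0,0.4]
    - [[0,0,-0.03],0,0.4]
    - [[0,0,-0.02],0,0.4]
    - [[0,0,-0.02],0,0.4]
    - [[0,0,0],0,0.4]
    - [[0,0,0],0,0.4]

```text
clock: 7.28
ee_pos: [0.4324, -0.3744, 0.0373]
ee_rot: [0.0, 0.041, 0.999, -0.0]
force: [0.7, -0.7, -1.5]
gripper_width: 0.0596
finger_force: 30.0
```

>>> play_rows:
  deltas:
    - [[0,0,-0.01],0,0.4]
    - [[0,0,-0.01],0,0.4]
    - [[0,0,0],0,0.4]
    - [[0,0,0],0,0.4]

```text
clock: 7.78
ee_pos: [0.4322, -0.3743, 0.0345]
ee_rot: [-0.0, 0.041, 0.999, 0.0]
force: [-0.1, -0.7, -2.3]
gripper_width: 0.06
finger_force: 30.0
```

>>> play_rows:
  deltas:
    - [[0,0,-0.008],0,0.4]
    - [[0,0,0],0,0.4]
    - [[0,0,0],0,0.4]

```text
clock: 8.15
ee_pos: [0.4323, -0.3743, 0.0344]
ee_rot: [0.0, 0.041, 0.999, 0.0]
force: [-1.8, 1.1, 4.8]
gripper_width: 0.0597
finger_force: 30.0
```

>>> play_rows:
  deltas:
    - [[0,0,0],0,0.68]
    - [[0,0,0],0,0.75]
    - [[0,0,0],0,1]
    - [[0,0,0],0,1]
    - [[0,0,0],0,1]
    - [[0,0,0.05],0,1]
    - [[0,0,0.15],0,1]
    - [[0,0,0.3],0,1]
    - [[0,0,0.3],0,1]
    - [[0,0,0.2],0,1]
    - [[0.04,0.3,0],0,1]
    - [[0.04,0.3,0],0,1]
    - [[0.04,0.3,0],0,1]
    - [[0.04,0.3,0],0,1]
    - [[0.04,0.3,0],0,0.55]
    - [[0.04,0.3,0],0,0.55]
    - [[0.04,0.3,0],0,0.55]
    - [[0.04,0.3,0],0,0.55]
    - [[0.02,0.2,0],0,0.55]
    - [[0,0,0],0,0.55]

```text
clock: 10.65
ee_pos: [0.4735, -0.0608, 0.1548]
ee_rot: [0.001, 0.039, 0.999, 0.0]
force: [-0.1, 0.8, 1.2]
gripper_width: 0.0503
finger_force: 0.0
```

Run:
```python
from h import *
s=bot.state();print(s['ee_pos'],s['gripper_width'])
P=bot.camera_params('top');im=bot.camera('top');S=bot.camera('scene')
for b in blobs(im,(8,80,80),(28,255,255),150): print('tan',b.mean(0).round(),rect(cast(P,b,.019)))
cv2.imwrite('pics/c2.png',np.hstack([cv2.resize(im[170:370,180:560],(400,210)),cv2.resize(S[130:330,220:420],(400,400))[:210]]))
```

```text
[ 0.47353893 -0.06076983  0.15476297] 0.05033689973809521
tan [493. 310.] (array([ 431.2, -368.6]), array([98.9, 97.8]), 4.13)
tan [243. 244.] (array([535.2, 176.3]), array([202.6,  21.2]), 85.39)
tan [298. 125.] (array([820.9,  79.3]), array([ 41. , 235.7]), 9.56)
tan [334.  40.] (array([1018.2,   45.4]), array([ 262.3, 1548.4]), 4.02)
```

View pics/c2.png

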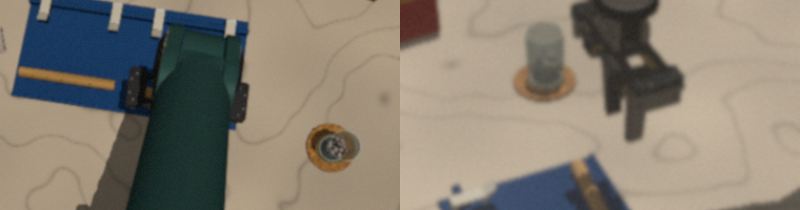

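The tumbler stands upright on the coaster. I lower behind the right dowel.

>>> play_rows:
  deltas:
    - [[0,0,-0.3],0,0.55]
    - [[0,0,-0.3],0,0.55]
    - [[0,0,-0.3],0,0.55]
    - [[0,0,-0.15],0,0.55]
    - [[0,0,-0.06],0,0.55]
    - [[0,0,-0.04],0,0.55]
    - [[0,0,0],0,0.55]
    - [[0,0,0],0,0.55]

```text
clock: 11.75
ee_pos: [0.4735, -0.0624, 0.0163]
ee_rot: [0.001, 0.041, 0.999, 0.0]
force: [0.3, -0.4, 0.6]
gripper_width: 0.05
finger_force: 0.0
```

>>> play_rows:
  deltas:
    - [[0.04,-0.003,0],0,0.55]
    - [[0.06,-0.005,0],0,0.55]
    - [[0.06,-0.005,0],0,0.55]
    - [[0.06,-0.005,0],0,0.55]
    - [[0.06,-0.005,0],0,0.55]
    - [[0.06,-0.005,0],0,0.55]
    - [[0.06,-0.005,0],0,0.55]
    - [[0.06,-0.005,0],0,0.55]
    - [[0.06,-0.005,0],0,0.55]
    - [[0.06,-0.005,0],0,0.55]
    - [[0.06,-0.005,0],0,0.55]
    - [[0.06,-0.005,0],0,0.55]
    - [[0.06,-0.005,0],0,0.55]
    - [[0.06,-0.005,0],0,0.55]
    - [[0.06,-0.005,0],0,0.55]
    - [[0.05,-0.004,0],0,0.55]
    - [[0.04,-0.003,0],0,0.55]
    - [[0,0,0],0,0.55]

```text
clock: 14.0
ee_pos: [0.5897, -0.0719, 0.0156]
ee_rot: [0.0, 0.041, 0.999, -0.0]
force: [-0.3, -0.1, -0.3]
gripper_width: 0.0504
finger_force: 0.0
```

Run:
```python
from h import *
s=bot.state();print(s['ee_pos'],s['force'])
im=bot.camera('wrist')
cv2.imwrite('pics/w2.png',im)
```

```text
[ 0.58967528 -0.07192601  0.01557876] [-0.27567182 -0.14172774 -0.3201818 ]
```

View pics/w2.png

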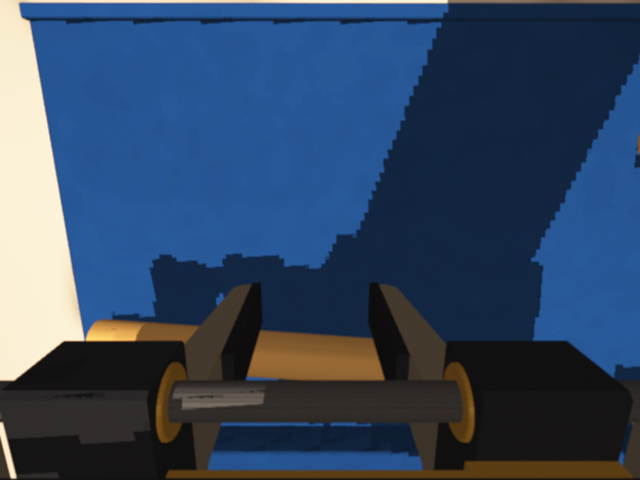

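The wrist view shows the dowel ahead of the fingers, running from (88,332) to (385,358) and still tilted. I measure it.

```bash
cat >> h.py <<'E'
a=np.deg2rad(-4.74);RX=np.array([np.cos(a),np.sin(a)]);RY=np.array([-RX[1],RX[0]]);O=np.array([.6024,.0458])
def rack(p): d=np.atleast_2d(p)-O; return np.c_[d@RX,d@RY]*1000
E
python3 - <<'E'
from h import *
s=bot.state();print('tcp',rack(s['ee_pos'][:2]))
P=bot.camera_params('wrist');im=cv2.imread('pics/w2.png')
print('tcp px',proj(P,[s['ee_pos']]))
print('edge-left end top/bottom, mid top/bottom',rack(cast(P,[(110,321),(95,343),(255,330),(375,338),(255,378),(375,382)],.019)).round())
print('lip',rack(cast(P,[(40,5),(600,4)],.012)).round())
for n in('top',):
    P=bot.camera_params(n);im=bot.camera(n)
    for b in blobs(im,(8,80,80),(28,255,255),40): 
        c,sz,an=rect(cast(P,b,.019));print(rack(c/1000),sz,an)
E
```

```text
tcp [[  -3.30931765 -118.38059078]]
tcp px [[314.59135154 300.77242283]]
edge-left end top/bottom, mid top/bottom [[   6. -214.]
 [  17. -223.]
 [  10. -147.]
 [  14.  -90.]
 [  36. -147.]
 [  38.  -89.]]
lip [[-128. -228.]
 [-129.   -6.]]
[[-136.37084311 -427.12971466]] [98.9 97.8] 4.13
[[ -15.53368499 -674.28972603]] [ 25.1 111.6] 0.71
[[-105.58726121  334.31826195]] [22.3 17.7] 4.12
[[-77.95326056 124.4841322 ]] [202.6  21.3] 85.45
[[ 241.74152349 -371.69508447]] [127.   17.8] 74.53
[[214.80994306  51.12551575]] [ 40.8 235.4] 9.66
[[277.60928394 353.85023028]] [33.4 30.1] 33.6
[[414.41099279  33.96069864]] [ 262.3 1548.4] 4.02
```

>>> play_rows:
  deltas:
    - [[0.03,-0.0025,0],0,0.55]
    - [[0.03,-0.0025,0],0,0.55]
    - [[0.03,-0.0025,0],0,0.55]
    - [[0.03,-0.0025,0],0,0.55]
    - [[0.03,-0.0025,0],0,0.55]
    - [[0.03,-0.0025,0],0,0.55]
    - [[0.02,-0.002,0],0,0.55]
    - [[0,0,0],0,0.55]

```text
clock: 15.1
ee_pos: [0.6128, -0.0739, 0.0154]
ee_rot: [-0.001, 0.041, 0.999, 0.0]
force: [-2.3, -0.7, 1.9]
gripper_width: 0.0508
finger_force: 1.1
```

>>> play_rows:
  deltas:
    - [[0.02,-0.0017,0],0,0.55]
    - [[0.02,-0.0017,0],0,0.55]
    - [[0.02,-0.0017,0],0,0.55]
    - [[0.02,-0.0017,0],0,0.55]
    - [[0.02,-0.0017,0],0,0.55]
    - [[0.02,-0.0017,0],0,0.55]
    - [[0,0,0],0,0.55]

```text
clock: 15.98
ee_pos: [0.6259, -0.075, 0.0146]
ee_rot: [-0.002, 0.041, 0.999, 0.0]
force: [-4.0, 0.0, -0.3]
gripper_width: 0.0506
finger_force: 2.5
```

>>> play_rows:
  deltas:
    - [[0.02,-0.0017,0],0,0.55]
    - [[0.02,-0.0017,0],0,0.55]
    - [[0.02,-0.0017,0],0,0.55]
    - [[0.01,-0.0008,0],0,0.55]
    - [[0,0,0],0,0.55]

```text
clock: 16.6
ee_pos: [0.6323, -0.0755, 0.0152]
ee_rot: [-0.004, 0.041, 0.999, 0.001]
force: [-12.5, 1.9, 7.9]
gripper_width: 0.0503
finger_force: 6.4
```

>>> play_rows:
  deltas:
    - [[0.02,-0.0017,0],0,0.55]
    - [[0.02,-0.0017,0],0,0.55]
    - [[0,0,0],0,0.55]
    - [[0,0,0],0,0.55]

```text
clock: 17.1
ee_pos: [0.6326, -0.0756, 0.0149]
ee_rot: [-0.009, 0.041, 0.999, 0.001]
force: [-23.0, 2.5, 16.4]
gripper_width: 0.0506
finger_force: 11.8
```

Run:
```python
from h import *
s=bot.state();print('tcp',rack(s['ee_pos'][:2]),s['force'])
im=bot.camera('scene');P=bot.camera_params('scene')
cv2.imwrite('pics/s2.png',cv2.resize(im[200:300,220:360],(784,560),interpolation=cv2.INTER_CUBIC))
```

```text
tcp [[  40.10551797 -118.46825426]] [-22.95939334   2.51426923  16.38636083]
```

View pics/s2.png

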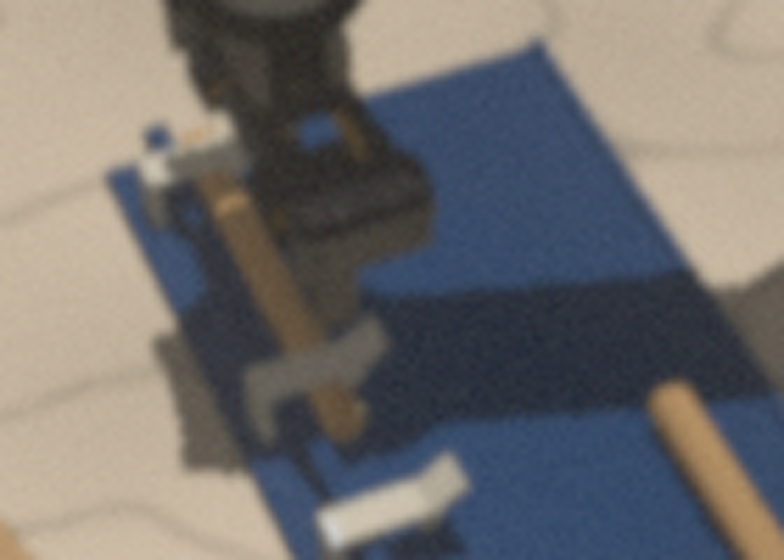

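The force stopped rising at 23 N with the TCP at rack x = 40, which is consistent with home. I back off, rise, go to the left lane and measure from the top view.

>>> play_rows:
  deltas:
    - [[-0.1,0.008,0],0,0.55]
    - [[-0.1,0.008,0],0,0.55]
    - [[-0.1,0.008,0],0,0.55]
    - [[-0.1,0.008,0],0,0.55]
    - [[0,0,0.25],0,0.55]
    - [[0,0,0.25],0,0.55]
    - [[0,0,0.25],0,0.55]
    - [[0,0,0.25],0,0.55]
    - [[-0.0915,0.259,0],0,0.55]
    - [[-0.0915,0.259,0],0,0.55]
    - [[-0.0915,0.259,0],0,0.55]
    - [[-0.0915,0.259,0],0,0.55]
    - [[-0.0915,0.259,0],0,0.55]
    - [[-0.0915,0.259,0],0,0.55]
    - [[-0.0915,0.259,0],0,0.55]
    - [[-0.0915,0.259,0],0,0.55]
    - [[0,0,0],0,0.55]
    - [[0,0,0],0,0.55]

```text
clock: 19.4
ee_pos: [0.5054, 0.1754, 0.1357]
ee_rot: [0.0, 0.041, 0.999, -0.0]
force: [-0.1, 0.4, -0.5]
gripper_width: 0.0501
finger_force: 0.0
```

```bash
cat > m.py <<'E'
from h import *
s=bot.state();print('tcp',s['ee_pos'],rack(s['ee_pos'][:2]))
for n in('top','scene','wrist'):
    P=bot.camera_params(n);im=bot.camera(n);cv2.imwrite(f'pics/m_{n}.png',im)
    for b in blobs(im,(8,80,50),(28,255,255),30):
        p=rack(cast(P,b,.019))
        if abs(p.mean(0))[0]<130 and abs(p.mean(0)[1])<240:
            c,sz,an=rect(p/1000);print(n,c,sz,an)
E
python3 m.py
```

```text
tcp [0.50535043 0.17538351 0.1357089 ] [[-107.42569788  121.12070611]]
top [-77.3  41. ] [20.7 35.1] 2.44
top [  61.4 -216.1] [20.9 15.5] 7.01
top [  61.5 -121.7] [132.2  23.3] 89.89
top [ 61.4 -28.7] [13.1 21.9] 87.94
scene [-78.3 122.5] [208.   20.2] 89.96
scene [ 60.6 -32.9] [24.  17.7] 68.57
scene [  58.5 -135.2] [123.7  18.6] 89.21
wrist [ 88.2 201.2] [ 61.8 432.4] 0.03
wrist [  88.2 -153.2] [14.3 62.6] 78.0
wrist [ -5.4 120.9] [167.6 279.5] 0.03
wrist [-92.9 234.4] [45.4  8.6] 2.08
```

The right dowel is home, at x≈61.4 at both ends. I lower behind the left dowel and push.

>>> play_rows:
  deltas:
    - [[0,0,-0.3],0,0.55]
    - [[0,0,-0.3],0,0.55]
    - [[0,0,-0.2],0,0.55]
    - [[0,0,-0.12],0,0.55]
    - [[0,0,-0.08],0,0.55]
    - [[0,0,0],0,0.55]
    - [[0,0,0],0,0.55]

```text
clock: 20.42
ee_pos: [0.5058, 0.1764, 0.0163]
ee_rot: [0.001, 0.041, 0.999, 0.0]
force: [0.3, 1.1, 0.7]
gripper_width: 0.0504
finger_force: 0.0
```

>>> play_rows:
  deltas:
    - [[0.04,-0.003,0],0,0.55]
    - [[0.06,-0.005,0],0,0.55]
    - [[0.06,-0.005,0],0,0.55]
    - [[0.06,-0.005,0],0,0.55]
    - [[0.06,-0.005,0],0,0.55]
    - [[0.06,-0.005,0],0,0.55]
    - [[0.06,-0.005,0],0,0.55]
    - [[0.06,-0.005,0],0,0.55]
    - [[0.06,-0.005,0],0,0.55]
    - [[0.06,-0.005,0],0,0.55]
    - [[0.06,-0.005,0],0,0.55]
    - [[0.06,-0.005,0],0,0.55]
    - [[0.06,-0.005,0],0,0.55]
    - [[0.06,-0.005,0],0,0.55]
    - [[0.06,-0.005,0],0,0.55]
    - [[0.06,-0.005,0],0,0.55]
    - [[0.05,-0.004,0],0,0.55]
    - [[0.03,-0.0025,0],0,0.55]
    - [[0,0,0],0,0.55]

```text
clock: 22.8
ee_pos: [0.6277, 0.166, 0.0156]
ee_rot: [0.0, 0.041, 0.999, -0.0]
force: [0.4, 0.1, -0.3]
gripper_width: 0.0506
finger_force: 0.0
```

>>> play_rows:
  deltas:
    - [[0.02,-0.0017,0],0,0.55]
    - [[0.02,-0.0017,0],0,0.55]
    - [[0.02,-0.0017,0],0,0.55]
    - [[0.02,-0.0017,0],0,0.55]
    - [[0.02,-0.0017,0],0,0.55]
    - [[0.02,-0.0017,0],0,0.55]
    - [[0.02,-0.0017,0],0,0.55]
    - [[0.02,-0.0017,0],0,0.55]
    - [[0.02,-0.0017,0],0,0.55]
    - [[0.01,-0.001,0],0,0.55]
    - [[0,0,0],0,0.55]

```text
clock: 24.18
ee_pos: [0.6503, 0.1642, 0.0155]
ee_rot: [-0.0, 0.04, 0.999, 0.0]
force: [-2.7, 0.5, 1.3]
gripper_width: 0.0507
finger_force: 1.1
```

>>> play_rows:
  deltas:
    - [[0.02,-0.0017,0],0,0.55]
    - [[0.02,-0.0017,0],0,0.55]
    - [[0.01,-0.001,0],0,0.55]
    - [[0,0,0],0,0.55]
    - [[0,0,0],0,0.55]

```text
clock: 24.8
ee_pos: [0.6521, 0.164, 0.0155]
ee_rot: [-0.005, 0.04, 0.999, -0.0]
force: [-13.1, 0.2, 9.0]
gripper_width: 0.0504
finger_force: 6.8
```

>>> play_rows:
  deltas:
    - [[0.03,-0.0025,0],0,0.55]
    - [[0,0,0],0,0.55]
    - [[-0.05,0.004,0],0,0.55]
    - [[-0.1,0.008,0],0,0.55]
    - [[-0.1,0.008,0],0,0.55]
    - [[-0.1,0.008,0],0,0.55]
    - [[-0.1,0.008,0],0,0.55]
    - [[0,0,0.25],0,0.55]
    - [[0,0,0.25],0,0.55]
    - [[0,0,0.25],0,0.55]
    - [[0,0,0.25],0,0.55]
    - [[-0.25,0,0.2],0,0.55]
    - [[-0.25,0,0.2],0,0.55]
    - [[-0.25,0,0],0,0.55]
    - [[-0.2,0,0],0,0.55]
    - [[0,0,0],0,0.55]
    - [[0,0,0],0,0.55]

```text
clock: 26.92
ee_pos: [0.4927, 0.1676, 0.1839]
ee_rot: [0.001, 0.041, 0.999, 0.0]
force: [0.9, 0.1, 0.1]
gripper_width: 0.0505
finger_force: 0.0
```

```bash
python3 m.py
python3 - <<'E'
import cv2,numpy as np
a=cv2.imread('pics/m_top.png')[150:350,100:540];b=cv2.imread('pics/m_scene.png')[140:400,220:460]
cv2.imwrite('pics/fin.png',np.hstack([cv2.resize(a,(440,400)),cv2.resize(b,(360,400))]))
E
```

```text
tcp [0.49273289 0.1676494  0.18392439] [[-119.36098108  112.37040456]]
top [  61.4 -216.1] [20.9 15.5] 6.85
top [  61.6 -121.8] [132.5  23.1] 89.98
top [ 62.5 -29. ] [20.9 13.4] 8.8
top [60.9 29.1] [22.  11.8] 0.44
top [ 61.4 121.9] [131.1  23.2] 89.85
scene [ 58.3 211.6] [29.  18.5] 89.05
scene [ 59.  107.7] [126.6  18. ] 89.35
scene [ 60.6 -32.9] [24.  17.7] 68.57
scene [  58.5 -136.2] [124.1  18.6] 89.21
wrist [ 17.2 239.5] [195.2  75.3] 18.89
wrist [21.1 -0.4] [ 48.8 197.1] 52.99
wrist [-93.2 233.6] [56.3  6.1] 1.12
```

View pics/fin.png

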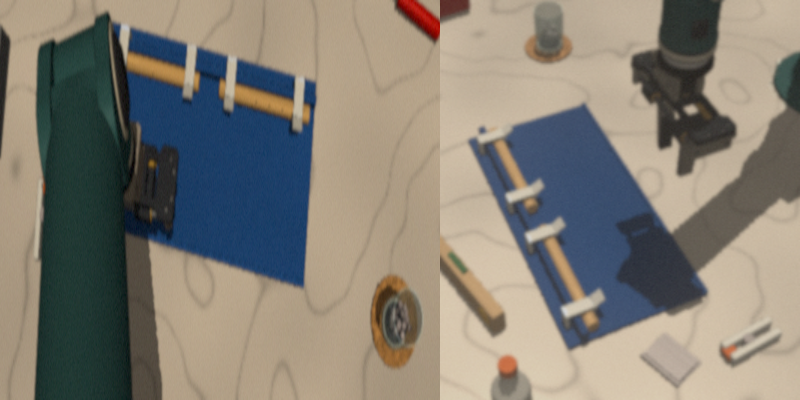

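Both dowels lie behind the clip noses at rack x≈61 mm. The tumbler is upright on the coaster, and the clamp and hinge have not moved. I hand the job in.

```bash
python3 -c "
from bench import bot
print(bot.job_done())"
```

```text
the job is handed in; nothing more can be done
None
```

I handed the job in at about 27 s: the tumbler stands upright on the coaster and both dowels are snapped home, with the clamp and hinge left alone; the hand-in gave no verdict, so this rests on my last camera check.

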